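# Line up the bottles and draw the dose

### The arm

A 7-joint arm with a two-finger parallel gripper is mounted at the origin on the work surface. World frame = base frame: x ahead of the robot, y to its left, z up, the work surface at z = 0. Lengths are in m, angles in rad, forces in N, time in s.
With the tool pointing down it reaches from about 0.425 to 1.025 m from the base axis. Payload 9.4 kg.
Tool frame: the origin (TCP) lies on the centre line of the jaws, within the pads' length; the fingertips stand 11 mm ahead of it and the grasp point (between the pads) lies 8 mm behind it (env.finger_overhang is the z of the fingertips in the tool frame, in m); z points along the fingers, y is the line along which they close (so a half turn about z gives the same grasp; the last joint's range is limited). The gripper opens to 85 mm and grips with 20 to 120 N. Pads are 22 mm wide; open, the fingers measure 114 mm over their backs; the gripper's body (76 mm by 85 mm) begins 54 mm behind the grasp point. The pads swing forward as they close: fully open they stand 13 mm farther back than shut.
Start: joints at [-1.385, 0.599, -0.003, 1.599, 0.002, 0.943, -0.08], TCP at [0.188, 0.7, 0.242] pointing down, gripper open.
Joint ranges: [-2.57, 2.57], [-0.35, 1.97], [-1.29, 1.29], [0.11, 2.56], [-1.05, 4.19], [0.11, 1.86], [-2.63, 2.63]. Speed limits (rad/s): [2.22, 2.22, 3.01, 3.01, 3.14, 3.14, 3.14].

### API

Orientations are given as [roll, pitch, yaw] about the fixed x, y, z axes, in that order (R = Rz(yaw) Ry(pitch) Rx(roll)).
In Python, from workcell import env, imaging gives the robot as it stands. The module is installed in compiled form; this text tells all that it offers.
- The arm moves only by the shell command python3 -m handwheel 'ROWS'. ROWS is a JSON object of lists of equal length, an entry for each row: "dr": the turn, a rotation vector about the world's x, y, z in degrees, a list of three; "translation": the shift along the world's x, y, z in m, a list of three; "jaw": the finger opening in m, from 0 to 0.0854. In form: {"dr": [[ax, ay, az], ...], "translation": [[dx, dy, dz], ...], "jaw": [jaw, ...]}. A call has 1 to 8 rows; each row is the pose to reach, as a shift and turn from the pose commanded when the call began; what a row does not reach only later rows make up. A row lasts 1/8 s, in which the tool goes at most 62.5 mm and 10.7 degrees, less where a joint would pass 70% of its speed; a pose out of reach is approached as far as the arm can. A call with a gripper value outside its range is refused whole. The fingers move at their own pace and stop on an object; the grip force is fixed at half the most. Time passes only in rows, so rows that repeat a pose let the fingers close. It gives the time, the measured TCP pose, the force, the opening and the grip force at its end, in the units of the state.
- env.sense(): the state, without advancing time (a new reading comes with each control period).
- imaging.camera(name): name is "side" or "top" or "wrist"; returns the picture (400x640x3 uint8, blue, green, red); there is no depth.
- imaging.calibration(name): a dict with "mtx" (3x3 intrinsics, pixels), "distortion" ([k1, k2, p1, p2, k3] as OpenCV has them; the pictures are not rectified), "world_from_camera" (4x4, takes a point from camera to world coordinates). Camera axes: x right, y down, z forward; pixel columns grow to the right and rows downward; lengths in m; the calibration is good to about 2 mm. A picture is of the moment at which its call begins: read the wrist's pose just before it. calibration takes no time and is no camera call; for the wrist camera it gives the pose at the moment of the call.
- env.close_job(): hands the job in; it is judged then, once.
The state is a dict: "clock": time; "joint_pos": joint angles; "qvel": joint speeds; "joint_torque": joint torques, N m; "tool_pos": TCP position; "ee_rot": TCP orientation; "contact_force": force on the tool from outside, world axes, zero at the start; "wrist_torque": the same for the moment, N m; "grip_width": opening from 0.0 (shut) to 1.0 (fully open); "grasp_force": force on a finger pad.
Only numpy, scipy, OpenCV 4.12 (cv2) and the standard library are available. Lean on these libraries where they do the work, as an engineer would, in place of code of your own. Each camera call takes 0.05 s, during which the arm holds its last target. There are 200 camera calls.

### The job

Get the filling station ready: first bring the three white bottles into a neat row in the filling rack, one standing in each bay and up against the back rail. Then draw the doser's plunger straight up along its leaning barrel, without forcing it sideways, until its flange disc is level with the scale's pointer (the pointer is already set, do not move it), and finish while still holding it there in the gripper, not letting go. Leave the amber bottle, the beaker and the jar where they are.

Things in the scene. Friction and masses are not known exactly. Their poses are not given: they have to be found in the camera images.
- rack: White plastic rack fixed to the bench: back rail 222 mm long, 10 thick, 30 high, with four fins (12 mm thick, 24 high) sticking out 24 mm from the rail's face: three bays, each 58 mm wide, pitch 70 mm, open towards -x. Origin on the bench at the middle of the rail's face; bottles go in along +x, y runs along the rail, z up.
- bay0 (a point): Bay 0 of the rack (y = -70 mm in the rack's frame): the point on the bench where the centre of a bottle stands when it is in the middle of the bay and touches the rail (21 mm in front of the rail's face). Axes as the rack's.
- bay1 (a point): Bay 1 of the rack (y = 0 mm in the rack's frame): the point on the bench where the centre of a bottle stands when it is in the middle of the bay and touches the rail (21 mm in front of the rail's face). Axes as the rack's.
- bay2 (a point): Bay 2 of the rack (y = 70 mm in the rack's frame): the point on the bench where the centre of a bottle stands when it is in the middle of the bay and touches the rail (21 mm in front of the rail's face). Axes as the rack's.
- bottle0: One of three alike empty white plastic bottles, closed, standing loose on the bench in front of the rack's open side: body 42 mm in diameter up to 60 mm, shoulder to 68 mm, neck 22 mm in diameter from 68 to 98 mm height (the top). About 70 g. Origin at the centre of its underside, z up.
- bottle1: One of three alike empty white plastic bottles, closed, standing loose on the bench in front of the rack's open side: body 42 mm in diameter up to 60 mm, shoulder to 68 mm, neck 22 mm in diameter from 68 to 98 mm height (the top). About 70 g. Origin at the centre of its underside, z up.
- bottle2: One of three alike empty white plastic bottles, closed, standing loose on the bench in front of the rack's open side: body 42 mm in diameter up to 60 mm, shoulder to 68 mm, neck 22 mm in diameter from 68 to 98 mm height (the top). About 70 g. Origin at the centre of its underside, z up.
- stand: Doser fixed to the bench: grey base 170 x 140 x 14 mm, column, clear barrel 32 mm wide (rim 40). The barrel leans 20 deg: up its axis is (-0.342, 0, 0.940) in the stand's frame, -x roughly towards the robot. Bore 95 mm deep, open at the top, centre of its floor at (50, 0, 45) mm. A flat scale bar stands 63-69 mm from the axis on the +y side. Origin on the bench below the plunger's knob; z up.
- bore_mouth (a point): Centre of the barrel's open top end, on the bore's axis. Axes as the stand's (not tilted).
- plunger: Loose plunger, about 200 g: white rod 20 mm in diameter in the 22 mm bore, at the start fully in, on the bore's floor. Origin at the centre of the rod's lower end, z up along the rod. At 110-116 mm a grey flange disc 32 mm in diameter, above it a round grey knob 24 mm in diameter up to 152 mm (the top). Only its weight and light rubbing resist; let go, it slides back down.
- flange (a point): Centre of the plunger's flange disc (half way through its 6 mm thickness), 113 mm up the plunger's z; the middle of the knob is 21 mm further up the same axis. Axes as the plunger's.
- pointer_tip (a point): Tip of the dose pointer, a steel finger 5 mm wide, 3 thick on a black slide (30 x 14 mm) on the scale bar. The tip lies 22 mm from the bore's axis, on the stand's +y side; the pointer runs from it along its +y, away from the bore. z is parallel to the bore's axis, y is the stand's. It stays where set (2.5 N of friction): 20 to 44 mm along the axis above the flange's middle at the start.
- amber_bottle: Bystander: capped amber bottle, 54 mm in diameter, 100 mm tall. Origin at the centre of its underside.
- beaker: Bystander: empty glass beaker, 72 mm in diameter, 90 mm tall. Origin at the centre of its underside.
- sample_jar: Bystander: capped clear jar, 56 mm in diameter, 75 mm tall. Origin at the centre of its underside.

How it is judged:
On the way, in this order (a step that is already met when the one before it is completed fails the run):
1. the three bottles stand in the rack, one in each bay, against the rail (((x of bottle0 in the frame of bay0 between -0.008 and 0.006 m and y of bottle0 in the frame of bay0 between -0.014 and 0.014 m and z of bottle0 in the frame of bay0 below 0.006 m and angle between bottle0's own z axis and vertical below 0.1 rad) or (x of bottle1 in the frame of bay0 between -0.008 and 0.006 m and y of bottle1 in the frame of bay0 between -0.014 and 0.014 m and z of bottle1 in the frame of bay0 below 0.006 m and angle between bottle1's own z axis and vertical below 0.1 rad) or (x of bottle2 in the frame of bay0 between -0.008 and 0.006 m and y of bottle2 in the frame of bay0 between -0.014 and 0.014 m and z of bottle2 in the frame of bay0 below 0.006 m and angle between bottle2's own z axis and vertical below 0.1 rad)) and ((x of bottle0 in the frame of bay1 between -0.008 and 0.006 m and y of bottle0 in the frame of bay1 between -0.014 and 0.014 m and z of bottle0 in the frame of bay1 below 0.006 m and angle between bottle0's own z axis and vertical below 0.1 rad) or (x of bottle1 in the frame of bay1 between -0.008 and 0.006 m and y of bottle1 in the frame of bay1 between -0.014 and 0.014 m and z of bottle1 in the frame of bay1 below 0.006 m and angle between bottle1's own z axis and vertical below 0.1 rad) or (x of bottle2 in the frame of bay1 between -0.008 and 0.006 m and y of bottle2 in the frame of bay1 between -0.014 and 0.014 m and z of bottle2 in the frame of bay1 below 0.006 m and angle between bottle2's own z axis and vertical below 0.1 rad)) and ((x of bottle0 in the frame of bay2 between -0.008 and 0.006 m and y of bottle0 in the frame of bay2 between -0.014 and 0.014 m and z of bottle0 in the frame of bay2 below 0.006 m and angle between bottle0's own z axis and vertical below 0.1 rad) or (x of bottle1 in the frame of bay2 between -0.008 and 0.006 m and y of bottle1 in the frame of bay2 between -0.014 and 0.014 m and z of bottle1 in the frame of bay2 below 0.006 m and angle between bottle1's own z axis and vertical below 0.1 rad) or (x of bottle2 in the frame of bay2 between -0.008 and 0.006 m and y of bottle2 in the frame of bay2 between -0.014 and 0.014 m and z of bottle2 in the frame of bay2 below 0.006 m and angle between bottle2's own z axis and vertical below 0.1 rad))), for 0.2 s.
2. the plunger is drawn up level with the pointer (z of flange in the frame of pointer_tip between -0.004 and 0.004 m and y of flange in the frame of pointer_tip between -0.028 and -0.016 m and x of flange in the frame of pointer_tip between -0.006 and 0.006 m and angle between the z axis of plunger and the z axis of pointer_tip, either way round below 0.07 rad and contact force between the fingers and plunger above 2 N), for 0.2 s.
At the end, for the whole second after the job is handed in: One upright bottle in each bay, within 8 mm of the rail and 14 mm of the bay's middle; flange middle level with the pointer tip within 4 mm along the bore's axis; plunger in its bore within 0.07 rad, at rest, held by the fingers, under 15 N on the barrel; bottles at rest (all of step 1 and all of step 2 and linear speed of each of plunger, bottle0, bottle1, bottle2 below 0.01 m/s and contact force between plunger and stand below 15 N); the arm keeps its last pose, push and grip.
It fails at once if the plunger is forced against its barrel with more than 30 N (contact force between plunger and stand above 30 N).
It fails at once if the pointer is moved by more than 3 mm (distance of pointer_tip from where it was at the start of the episode above 0.003 m).
It fails at once if a bystander is moved by more than 20 mm (distance of any of amber_bottle, beaker, sample_jar from where it was at the start of the episode above 0.02 m).
It also fails if it takes over 58 s, if anything falls off the work surface, if the arm or the gripper's body presses on something with over 40 N, if the wrist force passes 120 N, or if a joint passes its speed limit or range.

## Working session

There is one attempt and no reset: what is moved stays moved. The work goes in short steps, Python scripts to look and compute and a shell command to move; the robot and the scene stay as the last step left them, time stands still between calls to the robot, and variables do not carry over. Pictures are saved under pics/ and viewed, at most 10 in all, crops included, and the job is handed in when it is done.

```bash
mkdir -p pics
cat > h.py <<'E'
import numpy as np, cv2
from workcell import env, imaging
def shot(n,f):
    c=imaging.calibration(n); im=imaging.camera(n); cv2.imwrite(f'pics/{f}.png',im); np.save(f'pics/{f}.npy',c,allow_pickle=True); return im
def cal(f): return np.load(f'pics/{f}.npy',allow_pickle=True).item()
def ray(c,uv):
    p=cv2.undistortPoints(np.array([[uv]],float),c['mtx'],np.array(c['distortion'],float))[0,0]
    T=np.array(c['world_from_camera']); d=T[:3,:3]@np.array([p[0],p[1],1.]); return T[:3,3],d/np.linalg.norm(d)
def atz(c,uv,z):
    o,d=ray(c,uv); return o+d*(z-o[2])/d[2]
def proj(c,P):
    T=np.linalg.inv(np.array(c['world_from_camera'])); r,_=cv2.Rodrigues(T[:3,:3])
    return cv2.projectPoints(np.array(P,float).reshape(-1,1,3),r,T[:3,3],np.array(c['mtx'],float),np.array(c['distortion'],float))[0][:,0]
def tri(rays):
    A=0;b=0
    for o,d in rays:
        M=np.eye(3)-np.outer(d,d); A=A+M; b=b+M@o
    x=np.linalg.solve(A,b); return x,[np.linalg.norm((np.eye(3)-np.outer(d,d))@(x-o)) for o,d in rays]
E
python3 - <<'E'
from h import *
print(env.sense())
a=shot('top','top0');b=shot('side','side0')
for n in('top','side'): c=imaging.calibration(n); print(n,np.round(c['world_from_camera'],3).tolist(),c['mtx'][0])
E
```

```text
{'clock': 0.0, 'joint_pos': array([-1.38468825,  0.60015095, -0.00249154,  1.60011735,  0.00178261,
        0.94289636, -0.07983183]), 'qvel': array([ 4.79351870e-04, -9.84454660e-04,  1.85364812e-03,  3.72755934e-05,
        2.54154004e-04,  2.29200292e-03, -1.36798176e-03]), 'joint_torque': array([ 7.83857904e-04, -7.76479769e+01,  1.56504203e+00, -2.58001918e+01,
        1.23001722e-02,  9.11957090e-03, -5.22382138e-06]), 'tool_pos': array([0.18827476, 0.69966421, 0.2414035 ]), 'ee_rot': array([-3.14003051e+00,  1.58898950e-04,  2.87875844e+00]), 'contact_force': array([-0.32399002,  0.13010638, -0.67024951]), 'wrist_torque': array([-0.06073907, -0.05051538,  0.01745081]), 'grasp_force': 0.0, 'grip_width': 1.0009653806792256}
top [[0.0, -0.995, 0.099, 0.474], [-1.0, -0.001, -0.007, 0.009], [0.007, -0.099, -0.995, 1.639], [0.0, 0.0, 0.0, 1.0]] [469.40004973   0.         311.3834659 ]
side [[-1.0, -0.021, 0.021, 0.597], [-0.029, 0.747, -0.664, 0.737], [-0.002, -0.664, -0.748, 0.939], [0.0, 0.0, 0.0, 1.0]] [363.05483521   0.         319.55870496]
```

View pics/top0.png

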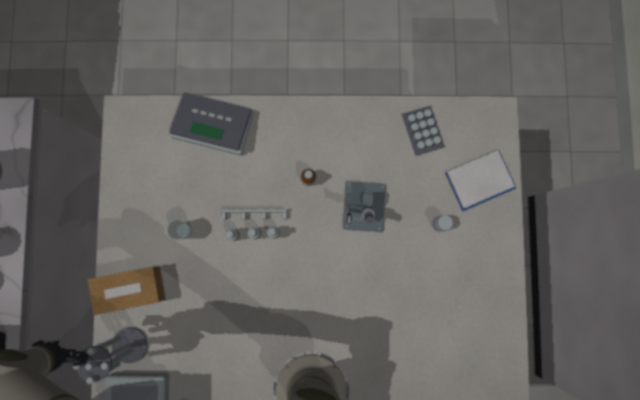

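View pics/side0.png

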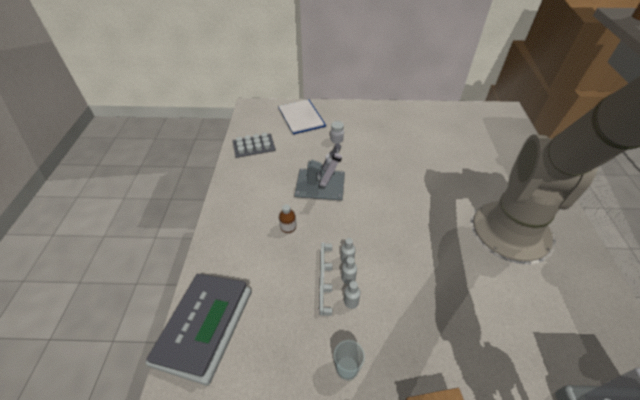

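The top view shows the rack rail at about (222–287, 212), with the bottles at (233,236), (253,234) and (272,232) and the doser at about (365,205). The side view shows the same objects with the doser at (320,180). Next I enlarge both.

Run:
```python
from h import *
a=cv2.imread('pics/top0.png');b=cv2.imread('pics/side0.png')
A=cv2.resize(a[175:250,215:395],None,fx=4.4,fy=4.4,interpolation=cv2.INTER_CUBIC)
B=cv2.resize(b[230:320,310:380],None,fx=2.9,fy=2.9,interpolation=cv2.INTER_CUBIC)
B=cv2.resize(b[235:320,310:370],(180,255),interpolation=cv2.INTER_CUBIC)
C=cv2.resize(b[140:205,285:355],(275,255),interpolation=cv2.INTER_CUBIC)
im=np.zeros((600,800,3),np.uint8); im[:A.shape[0],:A.shape[1]]=A; im[340:595,:180]=B; im[340:595,200:475]=C
im=cv2.convertScaleAbs(im,alpha=1.4); cv2.imwrite('pics/c1.png',im)
```

```text
(no output)
```

View pics/c1.png

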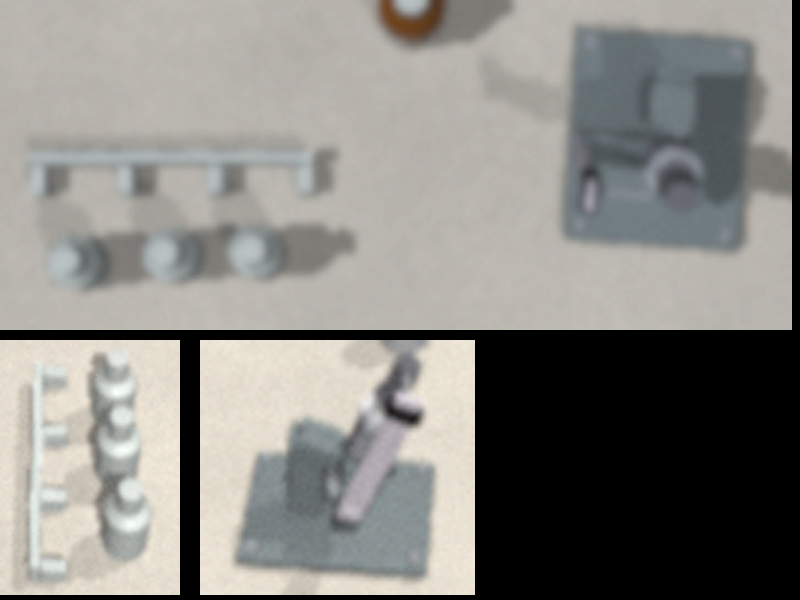

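Crop pixels: the rail's top runs (30..313, 158). The neck tops are at (66,258), (163,249) and (250,246). The base corners are (576,28), (750,40), (740,248) and (565,238). The knob is at (682,190) and the pointer slide at (590,190).

Run:
```python
from h import *
c=cal('top0')
f=lambda x,y,z:np.round(atz(c,(215+x/4.4-.4,175+y/4.4-.4),z),4)
print('rail',f(30,153,.03),f(313,153,.03),f(30,165,.03),f(313,165,.03))
print('fins',[f(x,190,.024) for x in(43,131,217,305)])
print('necks',[f(x,y,.098) for x,y in((66,258),(163,249),(250,246))])
print('base',[f(x,y,.014) for x,y in((576,28),(750,40),(740,248),(565,238))])
print('knob',f(682,190,.185))
```

```text
rail [0.6128 0.3078 0.03  ] [0.6129 0.0865 0.03  ] [0.6034 0.3076 0.03  ] [0.6035 0.0864 0.03  ]
fins [array([0.5842, 0.2982, 0.024 ]), array([0.5843, 0.2292, 0.024 ]), array([0.5843, 0.1618, 0.024 ]), array([0.5844, 0.0929, 0.024 ])]
necks [array([0.5284, 0.2669, 0.098 ]), array([0.5352, 0.1946, 0.098 ]), array([0.5374, 0.1298, 0.098 ])]
base [array([ 0.7142, -0.1212,  0.014 ]), array([ 0.7047, -0.2598,  0.014 ]), array([ 0.5394, -0.2493,  0.014 ]), array([ 0.5473, -0.1114,  0.014 ])]
knob [ 0.5735 -0.1817  0.185 ]
```

```bash
python3 -m handwheel '{"dr":[[0,0,-10],[0,0,-20],[0,0,-30],[0,0,-40],[0,0,-50],[0,0,-60],[0,0,-70],[0,0,-75]],"translation":[[0.04,-0.03,0.03],[0.09,-0.06,0.06],[0.13,-0.10,0.06],[0.17,-0.15,0.06],[0.21,-0.20,0.06],[0.24,-0.25,0.06],[0.27,-0.30,0.06],[0.29,-0.35,0.06]],"jaw":[0.085,0.085,0.085,0.085,0.085,0.085,0.085,0.085]}'
python3 -m handwheel '{"dr":[[0,0,0],[0,0,0],[0,0,0],[0,0,0],[0,0,0],[0,0,0]],"translation":[[0.01,-0.05,0],[0.03,-0.10,0],[0.05,-0.15,0],[0.05,-0.15,0],[0.05,-0.15,0],[0.05,-0.15,0]],"jaw":[0.06,0.05,0.05,0.05,0.05,0.05]}'
python3 - <<'E'
from h import *
s=env.sense();print(s['tool_pos'],s['ee_rot'],s['joint_pos'])
shot('wrist','w0');c=cal('w0');print(np.round(c['world_from_camera'],3).tolist())
E
```

```text
clock: 1.1
tool_pos: [0.4794, 0.3481, 0.3021]
ee_rot: [3.141, 0.0, 1.565]
contact_force: [0.6, 0.1, 0.7]
grip_width: 0.995
grasp_force: 0.0
clock: 1.85
tool_pos: [0.5278, 0.2015, 0.302]
ee_rot: [-3.141, -0.0, 1.572]
contact_force: [-0.1, -0.4, 0.6]
grip_width: 0.587
grasp_force: 0.0
[0.52780551 0.20151534 0.30201358] [-3.14100260e+00 -9.54374818e-05  1.57197972e+00] [-0.76835779  0.35873393  0.41548362  1.92067366 -0.18243045  0.89912824
 -0.2610662 ]
[[1.0, 0.001, -0.0, 0.527], [0.001, -0.956, -0.294, 0.276], [-0.0, 0.294, -0.956, 0.433], [0.0, 0.0, 0.0, 1.0]]
```

View pics/w0.png

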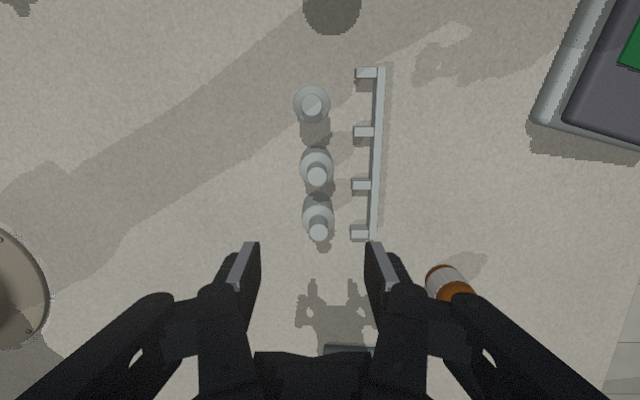

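The wrist view shows the neck tops at (312,104), (317,176) and (318,232). The rail's top runs from (381,67) to (371,241), with its left edge at (377,67) to (368,240). The fin tip left edges are at x≈356 (y 73), 354 (132), 352 (185) and 350 (233).

Run:
```python
from h import *
c=cal('w0');f=lambda x,y,z:np.round(atz(c,(x,y),z),4)
print('necks',[f(x,y,.098) for x,y in((312,104),(317,176),(318,232))])
print('face',[f(x,y,.03) for x,y in((377,67),(368,240))],'fins',[f(x,y,.024) for x,y in((356,73),(354,132),(352,185),(350,233))])
```

```text
necks [array([0.5271, 0.2681, 0.098 ]), array([0.5325, 0.1939, 0.098 ]), array([0.534 , 0.1289, 0.098 ])]
face [array([0.6029, 0.3081, 0.03  ]), array([0.6039, 0.0873, 0.03  ])] fins [array([0.5794, 0.3019, 0.024 ]), array([0.5798, 0.2326, 0.024 ]), array([0.5798, 0.1637, 0.024 ]), array([0.5796, 0.095 , 0.024 ])]
```

```bash
python3 -m handwheel '{"dr":[[0,0,0],[0,0,0],[0,0,0],[0,0,0],[0,0,0],[0,0,0],[0,0,0],[0,0,0]],"translation":[[0,0.05,-0.03],[0,0.066,-0.08],[0,0.066,-0.13],[0,0.066,-0.17],[0,0.066,-0.20],[0,0.066,-0.219],[0,0.066,-0.219],[0,0.066,-0.219]],"jaw":[0.05,0.05,0.05,0.05,0.05,0.05,0.05,0.03]}'
python3 -m handwheel '{"dr":[[0,0,0],[0,0,0],[0,0,0],[0,0,0]],"translation":[[0,0,0],[0,0,0],[0,0,0],[0,0,0]],"jaw":[0.015,0.015,0.015,0.015]}'
```

```text
clock: 2.9
tool_pos: [0.5285, 0.2668, 0.0839]
ee_rot: [3.141, -0.0, 1.571]
contact_force: [1.2, 0.2, 1.2]
grip_width: 0.386
grasp_force: 0.0
clock: 3.4
tool_pos: [0.5288, 0.2666, 0.0843]
ee_rot: [3.14, -0.001, 1.57]
contact_force: [-0.4, 0.6, 6.8]
grip_width: 0.241
grasp_force: 59.2
```

```bash
python3 -m handwheel '{"dr":[[0,0,0],[0,0,0],[0,0,0],[0,0,0],[0,0,0],[0,0,0],[0,0,0]],"translation":[[0,0.001,0.001],[0.012,0.001,0.002],[0.026,0.001,0.002],[0.038,0.001,0.002],[0.047,0.001,0.002],[0.052,0.001,0.001],[0.053,0.001,0.0]],"jaw":[0.015,0.015,0.015,0.015,0.015,0.015,0.015]}'
python3 -m handwheel '{"dr":[[0,0,0],[0,0,0]],"translation":[[0.002,0,0],[0.002,0,0]],"jaw":[0.015,0.015]}'
```

```text
clock: 4.28
tool_pos: [0.5808, 0.2671, 0.0843]
ee_rot: [-3.14, -0.0, 1.57]
contact_force: [-6.6, -0.7, 23.4]
grip_width: 0.238
grasp_force: 61.8
clock: 4.53
tool_pos: [0.5814, 0.2672, 0.0844]
ee_rot: [-3.138, -0.0, 1.57]
contact_force: [-8.3, -0.6, 17.6]
grip_width: 0.238
grasp_force: 61.6
```

```bash
python3 -m handwheel '{"dr":[[0,0,0],[0,0,0],[0,0,0],[0,0,0],[0,0,0],[0,0,0],[0,0,0],[0,0,0]],"translation":[[0,0,0],[0,0,0],[0,0,0],[0,0,0.03],[0,0,0.06],[-0.02,-0.03,0.06],[-0.048,-0.0735,0.06],[-0.048,-0.0735,0.06]],"jaw":[0.05,0.05,0.05,0.05,0.05,0.05,0.05,0.05]}'
python3 -m handwheel '{"dr":[[0,0,0],[0,0,0],[0,0,0],[0,0,0],[0,0,0],[0,0,0],[0,0,0],[0,0,0]],"translation":[[0,0,-0.03],[0,0,-0.05],[0,0,-0.058],[0,0,-0.058],[0,0,-0.058],[0,0,-0.058],[0,0,-0.058],[0,0,-0.058]],"jaw":[0.05,0.05,0.05,0.04,0.015,0.015,0.015,0.015]}'
python3 -m handwheel '{"dr":[[0,0,0],[0,0,0],[0,0,0],[0,0,0],[0,0,0],[0,0,0],[0,0,0]],"translation":[[0,0.001,0.002],[0.012,0.002,0.002],[0.026,0.003,0.002],[0.038,0.004,0.002],[0.045,0.004,0.002],[0.048,0.004,0.001],[0.048,0.004,0.0]],"jaw":[0.015,0.015,0.015,0.015,0.015,0.015,0.015]}'
```

```text
clock: 5.52
tool_pos: [0.5334, 0.1899, 0.1435]
ee_rot: [-3.14, 0.002, 1.566]
contact_force: [1.4, 0.3, 0.8]
grip_width: 0.584
grasp_force: 0.0
clock: 6.52
tool_pos: [0.5357, 0.1938, 0.0858]
ee_rot: [3.141, -0.0, 1.57]
contact_force: [-0.4, 0.6, 6.3]
grip_width: 0.235
grasp_force: 59.0
clock: 7.4
tool_pos: [0.5838, 0.1976, 0.0858]
ee_rot: [3.141, -0.0, 1.57]
contact_force: [-1.4, -1.0, 13.3]
grip_width: 0.234
grasp_force: 59.9
```

```bash
python3 -m handwheel '{"dr":[[0,0,0],[0,0,0],[0,0,0]],"translation":[[0.001,0,0],[0.002,0,0],[0.002,0,0]],"jaw":[0.015,0.015,0.015]}'
python3 -m handwheel '{"dr":[[0,0,0],[0,0,0],[0,0,0],[0,0,0],[0,0,0],[0,0,0],[0,0,0],[0,0,0]],"translation":[[0,0,0],[0,0,0],[0,0,0],[0,0,0.03],[0,0,0.06],[-0.02,-0.03,0.06],[-0.049,-0.068,0.06],[-0.049,-0.068,0.06]],"jaw":[0.05,0.05,0.05,0.05,0.05,0.05,0.05,0.05]}'
python3 -m handwheel '{"dr":[[0,0,0],[0,0,0],[0,0,0],[0,0,0],[0,0,0],[0,0,0],[0,0,0],[0,0,0]],"translation":[[0,0,-0.03],[0,0,-0.05],[0,0,-0.059],[0,0,-0.059],[0,0,-0.059],[0,0,-0.059],[0,0,-0.059],[0,0,-0.059]],"jaw":[0.05,0.05,0.05,0.04,0.015,0.015,0.015,0.015]}'
python3 -m handwheel '{"dr":[[0,0,0],[0,0,0],[0,0,0],[0,0,0],[0,0,0],[0,0,0],[0,0,0]],"translation":[[0,0,0.002],[0.012,-0.001,0.002],[0.026,-0.001,0.002],[0.038,-0.001,0.002],[0.045,-0.001,0.002],[0.048,-0.001,0.001],[0.048,-0.001,0.0]],"jaw":[0.015,0.015,0.015,0.015,0.015,0.015,0.015]}'
```

```text
clock: 7.78
tool_pos: [0.5844, 0.1976, 0.0859]
ee_rot: [-3.14, -0.0, 1.57]
contact_force: [-3.6, -0.6, 8.6]
grip_width: 0.239
grasp_force: 60.0
clock: 8.78
tool_pos: [0.5342, 0.1264, 0.1455]
ee_rot: [-3.14, 0.001, 1.566]
contact_force: [0.9, 0.0, -0.1]
grip_width: 0.588
grasp_force: 0.0
clock: 9.78
tool_pos: [0.5367, 0.1297, 0.0869]
ee_rot: [3.141, -0.0, 1.57]
contact_force: [-0.8, 1.2, 6.9]
grip_width: 0.235
grasp_force: 59.3
clock: 10.65
tool_pos: [0.5847, 0.1286, 0.0868]
ee_rot: [3.141, -0.0, 1.57]
contact_force: [-3.4, -0.8, 15.4]
grip_width: 0.235
grasp_force: 60.3
```

```bash
python3 -m handwheel '{"dr":[[0,0,0],[0,0,0],[0,0,0],[0,0,0],[0,0,0]],"translation":[[0.001,0,0],[0.001,0,0],[0.001,0,0],[0.001,0,0],[0.001,0,0]],"jaw":[0.015,0.015,0.05,0.05,0.05]}'
python3 -m handwheel '{"dr":[[0,0,0],[0,0,0],[0,0,0],[0,0,0],[0,0,0],[0,0,0],[0,0,0]],"translation":[[0,0,0.03],[0,0,0.06],[-0.02,0.03,0.11],[-0.03,0.06,0.15],[-0.03,0.06,0.15],[-0.03,0.06,0.15],[-0.03,0.06,0.15]],"jaw":[0.05,0.05,0.05,0.05,0.05,0.05,0.05]}'
python3 - <<'E'
from h import *
im=shot('wrist','w1'); cv2.imwrite('pics/w1c.png',cv2.resize(im[30:260,210:470],None,fx=2.6,fy=2.6,interpolation=cv2.INTER_CUBIC))
E
```

```text
clock: 11.28
tool_pos: [0.5852, 0.1287, 0.0861]
ee_rot: [-3.141, 0.0, 1.57]
contact_force: [0.1, 0.4, 1.1]
grip_width: 0.587
grasp_force: 0.0
clock: 12.15
tool_pos: [0.5551, 0.1874, 0.2351]
ee_rot: [-3.14, 0.001, 1.568]
contact_force: [-0.4, 0.2, -0.9]
grip_width: 0.583
grasp_force: 0.0
```

View pics/w1c.png

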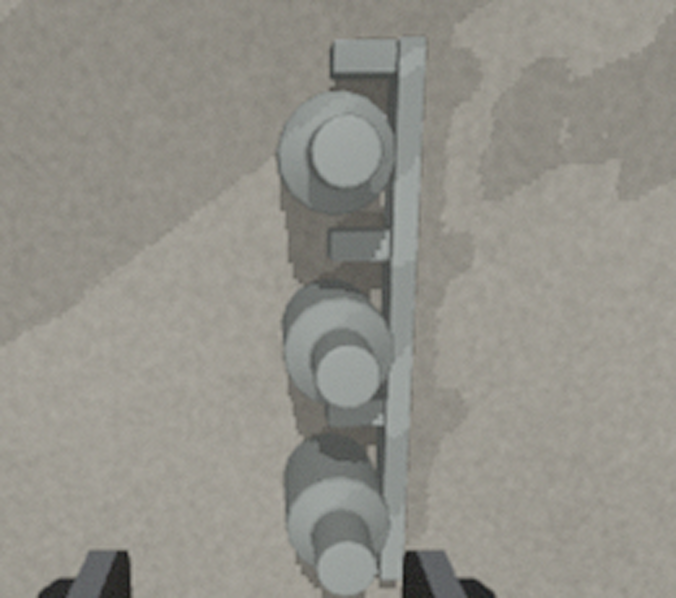

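The three bottles stand upright in their bays near the rail, with neck tops at crop (346,150), (348,376) and (347,566). I check these numerically and move on to the stand.

```bash
python3 - <<'E'
from h import *
c=cal('w1');f=lambda x,y,z:np.round(atz(c,(210+x/2.6-.3,30+y/2.6-.3),z),4)
print([f(x,y,.098) for x,y in((346,150),(348,376),(347,566))], [f(x,y,.03) for x,y in((399,50),(390,300),(381,580))])
E
python3 -m handwheel '{"dr":[[0,0,0],[0,0,0],[0,0,0],[0,0,0],[0,0,0],[0,0,0],[0,0,0],[0,0,0]],"translation":[[0,0,0.05],[0,-0.05,0.09],[0,-0.10,0.10],[0,-0.15,0.10],[0,-0.20,0.10],[0,-0.24,0.10],[0,-0.26,0.10],[0,-0.26,0.10]],"jaw":[0.05,0.05,0.05,0.05,0.05,0.05,0.05,0.05]}'
python3 - <<'E'
from h import *
im=shot('wrist','w2')
E
```

```text
[array([0.5789, 0.2679, 0.098 ]), array([0.5813, 0.1974, 0.098 ]), array([0.5828, 0.1285, 0.098 ])] [array([0.6035, 0.3043, 0.03  ]), array([0.604 , 0.2122, 0.03  ]), array([0.6051, 0.0877, 0.03  ])]
clock: 13.2
tool_pos: [0.5549, -0.0738, 0.3356]
ee_rot: [-3.14, 0.001, 1.565]
contact_force: [-0.2, 0.7, 0.1]
grip_width: 0.585
grasp_force: 0.0
```

View pics/w2.png

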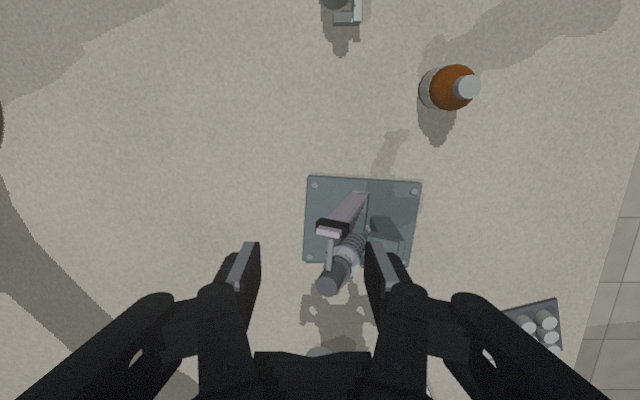

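This shows the base corners at (306,176), (421,182), (409,267) and (303,262). The knob top is at (327,286), and the pointer finger runs from about (329,240) to (331,268). I compute yaw, axis and tilt rotation.

```bash
cat > st.py <<'E'
from h import *
from scipy.spatial.transform import Rotation as Ro
AX=np.array([-.342,0,.940])
def want(yaw):
    Rz=Ro.from_euler('z',yaw).as_matrix(); z=Rz@-AX; y=Rz@np.array([.940,0,.342]); return np.c_[np.cross(y,z),y,z]
def turn(yaw):
    R=Ro.from_euler('xyz',env.sense()['ee_rot']).as_matrix()
    return np.degrees(Ro.from_matrix(want(yaw)@R.T).as_rotvec())
E
python3 - <<'E'
from st import *
c=cal('w2')
b=[atz(c,p,.014) for p in((306,176),(421,182),(303,262))]
print(np.round(b,4)); e=b[1]-b[0]; g=b[0]-b[2]; print('yaw',np.degrees(np.arctan2(e[1],e[0])),np.degrees(np.arctan2(-g[0],g[1])))
print('knob .186',atz(c,(327,286),.186))
r=[ray(c,(327,286)),ray(cal('top0'),(215+682/4.4-.4,175+190/4.4-.4))]
print(tri(r)); print(tri(r+[ray(cal('side0'),(337,145))]))
print(turn(np.radians(-3.6)))
E
```

```text
[[ 0.545  -0.1104  0.014 ]
 [ 0.7121 -0.1203  0.014 ]
 [ 0.5388 -0.2495  0.014 ]]
yaw -3.3883068781426706 -2.5907964405610375
knob .186 [ 0.5685252  -0.18142752  0.186     ]
(array([ 0.5709321 , -0.18135428,  0.18643398]), [np.float64(0.002427623285933699), np.float64(0.0024276232859338255)])
(array([ 0.5700128 , -0.1798564 ,  0.19158826]), [np.float64(0.0024293054290186024), np.float64(0.0031249135403841662), np.float64(0.001523522848640518)])
[ -0.65626585 -20.05296853  -3.37960769]
```

```bash
python3 -m handwheel '{"dr":[[0,-6,-1],[0,-13,-2],[-0.6,-20,-3.3],[-0.6,-20,-3.3],[-0.6,-20,-3.3],[-0.6,-20,-3.3],[-0.6,-20,-3.3],[-0.6,-20,-3.3]],"translation":[[0,-0.04,0],[0,-0.08,0],[-0.002,-0.106,0],[-0.002,-0.106,-0.03],[-0.002,-0.106,-0.06],[-0.002,-0.106,-0.09],[-0.002,-0.106,-0.10],[-0.002,-0.106,-0.10]],"jaw":[0.05,0.05,0.05,0.05,0.05,0.05,0.05,0.05]}'
python3 - <<'E'
from st import *
print(turn(np.radians(-3.3)))
im=shot('wrist','w3'); cv2.imwrite('pics/w3c.png',cv2.resize(im[120:400,190:450],None,fx=2.14,fy=2.14,interpolation=cv2.INTER_CUBIC))
E
```

```text
clock: 14.25
tool_pos: [0.5534, -0.1769, 0.2359]
ee_rot: [2.793, -0.001, 1.512]
contact_force: [-0.1, -0.7, -0.1]
grip_width: 0.586
grasp_force: 0.0
[-0.03163953 -0.04638513  0.06229169]
```

View pics/w3c.png

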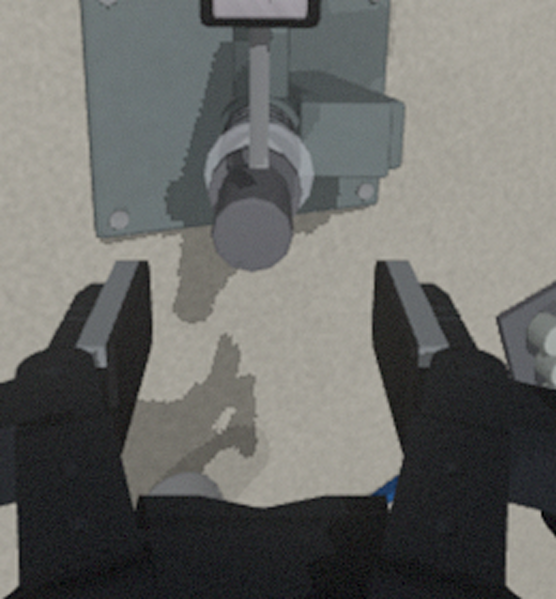

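The knob top's centre is at crop (251,232), with diameter 81 px. The rim spans x 204–313, and the pointer tip is at (258,167). The pads are centred at about x=262.

```bash
cat >> st.py <<'E'
def toolT():
    s=env.sense(); T=np.eye(4); T[:3,:3]=Ro.from_euler('xyz',s['ee_rot']).as_matrix(); T[:3,3]=s['tool_pos']; return T
def tray(c,uv):
    T=np.linalg.inv(toolT()); o,d=ray(c,uv); return T[:3,:3]@o+T[:3,3],T[:3,:3]@d
E
python3 - <<'E'
from st import *
c=cal('w3'); p=lambda x,y:(190+x/2.14-.27,120+y/2.14-.27)
T=np.linalg.inv(toolT()); print('cam in tool',np.round(T@np.array(c['world_from_camera']),3).tolist())
def at(x,y,z):
    o,d=tray(c,p(x,y)); return np.round((o+d*(z-o[2])/d[2])*1000,1)
for z in(40,45,50,55):
    a,b=at(211,232,z),at(292,232,z); print(z,'knob',at(251,232,z),'dia',b-a,'padmid')
print('rim',at(258.5,170,107), (at(313,170,107)-at(204,170,107)))
print('tip',[at(258,167,z) for z in(45,55,65,70)])
print('pads',at(151,262,-5),at(374,262,-5))
o,d=ray(c,p(251,232)); print('knob with top',tri([(o,d),ray(cal('w2'),(327,286)),ray(cal('top0'),(215+682/4.4-.4,175+190/4.4-.4))]))
E
```

```text
cam in tool [[-0.0, -0.956, -0.294, 0.075], [1.0, 0.0, -0.001, -0.001], [0.001, -0.294, 0.956, -0.131], [0.0, 0.0, 0.0, 1.0]]
40 knob [-16957.4   -738.1  40000. ] dia [7.0000e-01 5.1029e+03 0.0000e+00] padmid
45 knob [-19079.5   -829.9  45000. ] dia [8.0000e-01 5.7387e+03 0.0000e+00] padmid
50 knob [-21201.5   -921.7  50000. ] dia [9.0000e-01 6.3746e+03 0.0000e+00] padmid
55 knob [-23323.6  -1013.5  55000. ] dia [1.0000e+00 7.0104e+03 0.0000e+00] padmid
rim [-34439.2   -687.5 107000. ] [3.00000e-01 1.78215e+04 0.00000e+00]
tip [array([-14248.2,   -324.2,  45000. ]), array([-17421.8,   -395.9,  55000. ]), array([-20595.4,   -467.5,  65000. ]), array([-22182.2,   -503.3,  70000. ])]
pads [ 2392.6   864.9 -5000. ] [ 2392.2  -863.5 -5000. ]
knob with top (array([ 0.57029287, -0.18277336,  0.18257664]), [np.float64(0.0017775067644836974), np.float64(0.0017784817718804215), np.float64(0.0034263387538372788)])
```

Units mixed (mm vs m); redo.

Run:
```python
from st import *
c=cal('w3'); p=lambda x,y:(190+x/2.14-.27,120+y/2.14-.27)
def at(x,y,z):
    o,d=tray(c,p(x,y)); z=z/1000; return np.round((o+d*(z-o[2])/d[2])*1000,1)
for z in(45,50,55,60):
    print(z,'knob',at(251,232,z),'dia',(at(292,232,z)-at(211,232,z))[1])
print('rim',[(at(258.5,170,z),(at(313,170,z)-at(204,170,z))[1]) for z in(107,112)])
print('tip',[at(258,167,z) for z in(40,45,55,65)], [(at(269,160,z)-at(248,160,z))[1] for z in (40,45,55,65)])
print('pads',at(151,262,3),at(374,262,3))
print('stand dir check: tool x in world',toolT()[:3,0])
```

```text
45 knob [ 0.  -4.3 45. ] dia 22.3
50 knob [-2.1 -4.4 50. ] dia 22.9
55 knob [-4.2 -4.5 55. ] dia 23.6
60 knob [-6.3 -4.6 60. ] dia 24.2
rim [(array([ -2. ,  -2.6, 107. ]), np.float64(39.5)), (array([ -3.6,  -2.6, 112. ]), np.float64(40.400000000000006))]
tip [array([20.4, -2.3, 40. ]), array([18.8, -2.3, 45. ]), array([15.6, -2.4, 55. ]), array([12.5, -2.5, 65. ])] [np.float64(5.5), np.float64(5.6), np.float64(5.9), np.float64(6.2)]
pads [ 10.9 -24.8   3. ] [11.  22.6  3. ]
stand dir check: tool x in world [5.89054573e-02 9.98263554e-01 1.56681463e-04]
```

```bash
python3 -m handwheel '{"dr":[[-9,0.5,-3.4],[-18.8,1.1,-6.8],[-28.1,1.6,-10.2],[-28.1,1.6,-10.2],[-28.1,1.6,-10.2]],"translation":[[0,-0.003,0],[0,-0.006,-0.002],[-0.001,-0.010,-0.007],[-0.001,-0.010,-0.007],[-0.001,-0.010,-0.007]],"jaw":[0.05,0.05,0.05,0.05,0.05]}'
python3 - <<'E'
from st import *
im=shot('wrist','w4'); np.save('pics/T4.npy',toolT()); cv2.imwrite('pics/w4c.png',cv2.resize(im[60:300,200:440],None,fx=2.5,fy=2.5,interpolation=cv2.INTER_CUBIC))
E
```

```text
clock: 14.92
tool_pos: [0.5547, -0.1819, 0.2286]
ee_rot: [2.744, 0.494, 1.328]
contact_force: [-0.2, 0.2, -0.6]
grip_width: 0.581
grasp_force: 0.0
```

View pics/w4c.png

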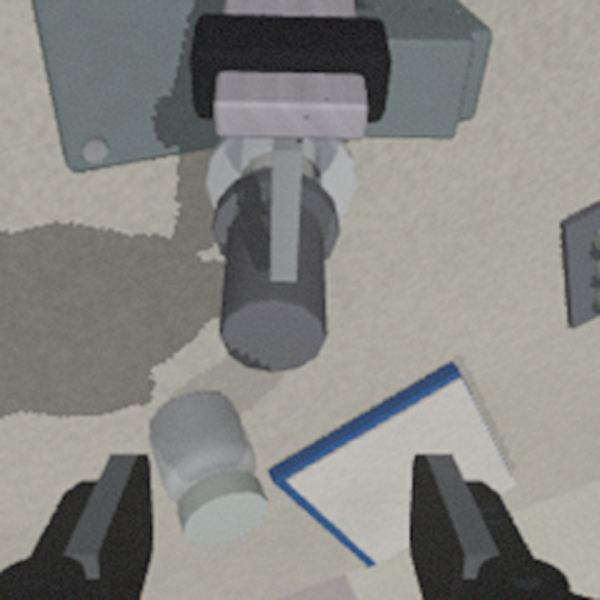

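The side-on view shows the knob top's ellipse at x 221–327, y 300–370, with its centre at about (273,335). The pointer end is at (285,282), 26 px wide, and the flange is 124 px wide around y≈225. I fit knob and tip jointly from this and the previous picture.

```bash
cat > fit.py <<'E'
from st import *
from scipy.optimize import least_squares
c3,c4=cal('w3'),cal('w4')
p3=lambda x,y:np.array((190+x/2.14-.27,120+y/2.14-.27)); p4=lambda x,y:np.array((200+x/2.5-.3,60+y/2.5-.3))
yaw=np.radians(-3.3); Rz=Ro.from_euler('z',yaw).as_matrix(); u=Rz@AX; X=Rz@np.array([.940,0,.342]); Y=Rz@np.array([0,1.,0])
def model(q):
    P=q[:3]; tip=P+u*q[3]+Y*.022+X*q[4]
    fl=P-u*.036 # flange top surface
    return P,tip,fl
def res(q):
    P,tip,fl=model(q); w=.012
    r=[]
    a=proj(c3,[P,P-X*w,P+X*w,tip]); b=proj(c4,[P,P-X*w,P+X*w,tip,fl-X*.016,fl+X*.016])
    r+=list(a[0]-p3(251,232))+[a[1][0]-p3(211,0)[0],a[2][0]-p3(292,0)[0]]+list(a[3]-p3(258,167))
    r+=list(b[0]-p4(273,335))+[b[1][0]-p4(221,0)[0],b[2][0]-p4(327,0)[0]]+list(b[3]-p4(285,282))
    r+=[b[4][0]-p4(215,0)[0],b[5][0]-p4(339,0)[0]]
    return r
if __name__=='__main__':
    s=least_squares(res,[.57,-.181,.188,0,0]); P,tip,fl=model(s.x)
    print(np.round(s.x,4),'rms',np.sqrt(np.mean(s.fun**2)),np.round(s.fun,1)); print('rise',s.x[3]+.039)
E
python3 fit.py
```

```text
[ 0.568  -0.1817  0.1855  0.0067  0.002 ] rms 0.6538090783649007 [ 0.7  0.4 -0.   1.   0.5  0.1  0.3 -0.4 -0.7  0.5 -0.4 -0.  -1.7 -0.1]
rise 0.04573071928342291
```

Run:
```python
from fit import *
P=np.array([.568,-.1817,.1855]); t=env.sense()['tool_pos']
print('turn',turn(yaw)); print('pre',P+.0011*X+u*.03-t,'desc',-u*.049,'u',u,'X',X)
```

```text
turn [28.27000411 -1.55164135  9.87627667]
pre [ 0.00476232  0.00254496 -0.01480586] desc [ 0.01673021 -0.00096466 -0.04606   ] u [-0.3414329  0.0196869  0.94     ] X [ 0.93844131 -0.05411019  0.342     ]
```

```bash
python3 -m handwheel '{"dr":[[9,-0.5,3.2],[18,-1,6.4],[28.3,-1.6,9.9],[28.3,-1.6,9.9],[28.3,-1.6,9.9],[28.3,-1.6,9.9]],"translation":[[0.001,0.001,0.01],[0.002,0.002,0.01],[0.0048,0.0025,0],[0.0048,0.0025,-0.0148],[0.0048,0.0025,-0.0148],[0.0048,0.0025,-0.0148]],"jaw":[0.05,0.05,0.05,0.05,0.05,0.05]}'
python3 - <<'E'
from fit import *
P=np.array([.568,-.1817,.1855]); t=env.sense()['tool_pos']
print('turn',turn(yaw),'err',P+.0011*X+u*.03-t)
im=shot('wrist','w5'); cv2.imwrite('pics/w5c.png',cv2.resize(im[160:360,220:420],None,fx=3,fy=3,interpolation=cv2.INTER_CUBIC))
E
```

```text
clock: 15.72
tool_pos: [0.556, -0.1901, 0.2175]
ee_rot: [2.789, -0.004, 1.498]
contact_force: [-0.1, 0.1, -0.4]
grip_width: 0.585
grasp_force: 0.0
turn [-0.20752847  0.23147128  0.87580882] err [ 0.00277028  0.0089175  -0.00344612]
```

View pics/w5c.png

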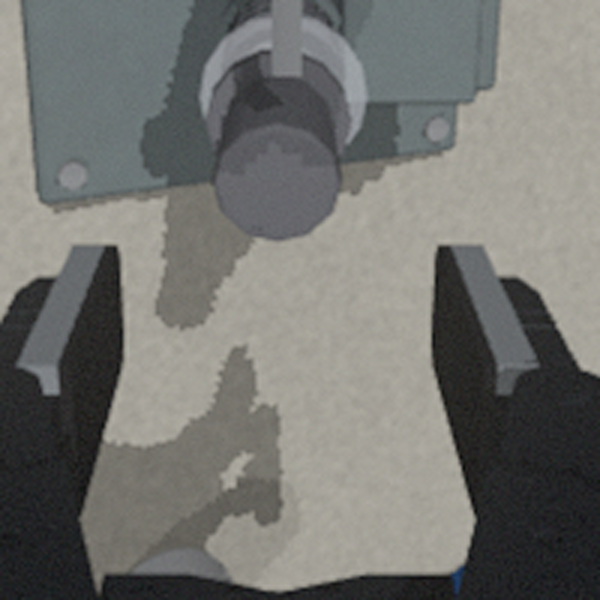

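The knob top's centre is at crop (278,182), and the pads at 122 and 435 have their mid at 278.5. It is centred in the closing direction, but the knob is still offset sideways. I correct and let it settle.

```bash
python3 -m handwheel '{"dr":[[0,0,0],[0,0,0]],"translation":[[0,0,0],[0,0,0]],"jaw":[0.05,0.05]}'
python3 - <<'E'
from fit import *
P=np.array([.568,-.1817,.1855]); t=env.sense()['tool_pos']
print('turn',turn(yaw),'err',P+.0011*X+u*.03-t)
c5=cal('w5'); p5=lambda x,y:np.array((220+x/3-.33,160+y/3-.33))
print('pred knob px',(proj(c5,[P])[0]-[220,160]+.33)*3)
# 3-view fit
def res5(q):
    P,tip,fl=model(q); a=proj(c5,[P,P-X*.012,P+X*.012,tip])
    return res(q)+list(a[0]-p5(278,182))+[a[1][0]-p5(215,0)[0],a[2][0]-p5(341,0)[0]]+list(a[3]-p5(287,77))
s=least_squares(res5,[.57,-.181,.188,0,0]); print(s.x,np.round(s.fun,1))
E
```

```text
clock: 16.02
tool_pos: [0.5577, -0.1834, 0.2148]
ee_rot: [2.794, -0.002, 1.509]
contact_force: [-0.8, 0.3, -0.3]
grip_width: 0.585
grasp_force: 0.0
turn [-0.14675873 -0.06552494  0.22166772] err [ 0.00112521  0.0022408  -0.00074709]
pred knob px [278.09568998 180.22461746]
[ 0.56811853 -0.18217812  0.18497974  0.0067682   0.00192781] [ 0.7  0.7  0.   1.   0.4  0.6  0.3 -0.6 -0.6  0.5 -0.5 -0.1 -1.6 -0.2
 -0.  -0.2 -0.8  0.7  0.1 -0.3]
```

```bash
python3 -m handwheel '{"dr":[[0,0,0],[0,0,0],[0,0,0],[0,0,0],[0,0,0],[0,0,0],[0,0,0],[0,0,0]],"translation":[[0.003,0,-0.007],[0.007,0,-0.018],[0.011,0,-0.030],[0.015,0,-0.042],[0.017,0,-0.047],[0.017,0,-0.047],[0.017,0,-0.047],[0.017,0,-0.047]],"jaw":[0.05,0.05,0.05,0.05,0.05,0.05,0.05,0.05]}'
python3 - <<'E'
from fit import *
P=np.array([.5681,-.1822,.1850]); t=env.sense()['tool_pos']
e=P+.0011*X-u*.019-t
print('turn',turn(yaw),'err',e,'along X,Y,u',e@X,e@Y,e@u)
E
```

```text
clock: 17.02
tool_pos: [0.5742, -0.185, 0.1679]
ee_rot: [2.794, -0.003, 1.507]
contact_force: [0.0, -0.3, 0.2]
grip_width: 0.588
grasp_force: 0.0
turn [-0.18207792 -0.03832753  0.37591067] err [ 0.00139829  0.00235537 -0.00042658] along X,Y,u 0.0010388745832925646 0.0024319508949656042 -0.0008320428948999026
```

```bash
python3 -m handwheel '{"dr":[[0,0,0.3],[0,0,0.3],[0,0,0.3],[0,0,0.3]],"translation":[[0.001,0.002,0],[0.001,0.002,0],[0.001,0.002,0],[0.001,0.002,0]],"jaw":[0.04,0.032,0.032,0.032]}'
python3 -m handwheel '{"dr":[[0,0,0],[0,0,0]],"translation":[[0,0,0],[0,0,0]],"jaw":[0.027,0.027]}'
python3 -m handwheel '{"dr":[[0,0,0],[0,0,0]],"translation":[[0,0,0],[0,0,0]],"jaw":[0.025,0.025]}'
```

```text
clock: 17.52
tool_pos: [0.5751, -0.1829, 0.1675]
ee_rot: [2.794, -0.003, 1.512]
contact_force: [-1.0, 0.1, -0.2]
grip_width: 0.374
grasp_force: 0.0
clock: 17.77
tool_pos: [0.5751, -0.1829, 0.1675]
ee_rot: [2.794, -0.003, 1.512]
contact_force: [0.4, 0.1, 0.5]
grip_width: 0.315
grasp_force: 0.0
clock: 18.02
tool_pos: [0.5751, -0.1829, 0.1675]
ee_rot: [2.794, -0.003, 1.512]
contact_force: [0.4, 0.1, 0.3]
grip_width: 0.289
grasp_force: 0.0
```

```bash
python3 -m handwheel '{"dr":[[0,0,0],[0,0,0]],"translation":[[0,0,0],[0,0,0]],"jaw":[0.022,0.02]}'
python3 -m handwheel '{"dr":[[0,0,0],[0,0,0]],"translation":[[0,0,0],[0,0,0]],"jaw":[0.018,0.018]}'
```

```text
clock: 18.27
tool_pos: [0.5755, -0.183, 0.1678]
ee_rot: [2.793, -0.003, 1.512]
contact_force: [0.6, 0.1, 2.1]
grip_width: 0.263
grasp_force: 58.5
clock: 18.52
tool_pos: [0.5755, -0.183, 0.1678]
ee_rot: [2.793, -0.003, 1.512]
contact_force: [1.0, 0.4, 4.5]
grip_width: 0.263
grasp_force: 58.4
```

```bash
python3 -m handwheel '{"dr":[[0,0,0],[0,0,0],[0,0,0],[0,0,0]],"translation":[[-0.0007,0,0.0019],[-0.0017,0.0001,0.0047],[-0.0034,0.0002,0.0094],[-0.0034,0.0002,0.0094]],"jaw":[0.018,0.018,0.018,0.018]}'
```

```text
clock: 19.02
tool_pos: [0.5716, -0.1826, 0.1773]
ee_rot: [2.794, -0.003, 1.512]
contact_force: [2.0, 0.8, -0.2]
grip_width: 0.267
grasp_force: 59.0
```

```bash
python3 -m handwheel '{"dr":[[0,0,0],[0,0,0],[0,0,0],[0,0,0],[0,0,0],[0,0,0],[0,0,0]],"translation":[[-0.0017,0.0001,0.0047],[-0.0034,0.0002,0.0094],[-0.0051,0.0003,0.0141],[-0.0068,0.0004,0.0188],[-0.0089,0.0005,0.0244],[-0.0106,0.0006,0.0291],[-0.0113,0.0006,0.031]],"jaw":[0.018,0.018,0.018,0.018,0.018,0.018,0.018]}'
python3 -m handwheel '{"dr":[[0,0,0],[0,0,0],[0,0,0]],"translation":[[0,0,0],[0,0,0],[0,0,0]],"jaw":[0.018,0.018,0.018]}'
python3 - <<'E'
from fit import *
t=env.sense()['tool_pos']; d=t-np.array([.5755,-.183,.1678]); print('rise',d@u,d@X,d@Y)
im=shot('wrist','w6'); A=cv2.resize(im[120:340,210:430],(550,550),interpolation=cv2.INTER_CUBIC)
s=shot('side','s6'); B=cv2.resize(s[130:200,290:360],(250,250),interpolation=cv2.INTER_CUBIC)
o=np.zeros((550,800,3),np.uint8); o[:,:550]=A; o[:250,550:]=B; cv2.imwrite('pics/c6.png',cv2.convertScaleAbs(o,alpha=1.3))
P=np.array([.5681,-.1822,.1850]); tip=P+u*(.0068-.0015)+Y*.022+X*.002
c=cal('w6'); f=lambda Q:np.round((proj(c,[Q])[0]-[210,120])*2.5)
k=P+u*.043; print('tip pred',f(tip+u*.0015),'flange edges at y',[f(k-u*.036+.016*(np.cos(a)*X+np.sin(a)*Y)) for a in np.radians((0,90,180))])
E
```

```text
clock: 19.9
tool_pos: [0.5602, -0.182, 0.2082]
ee_rot: [2.794, -0.003, 1.512]
contact_force: [2.2, 0.2, -2.9]
grip_width: 0.265
grasp_force: 59.1
clock: 20.27
tool_pos: [0.5604, -0.1821, 0.2078]
ee_rot: [2.794, -0.003, 1.512]
contact_force: [2.0, -0.5, -0.3]
grip_width: 0.263
grasp_force: 59.1
rise 0.0427429922214432 -0.0005471767523717554 6.969850275245724e-05
tip pred [266. 218.] flange edges at y [array([335., 320.]), array([256., 247.]), array([177., 321.])]
```

View pics/c6.png

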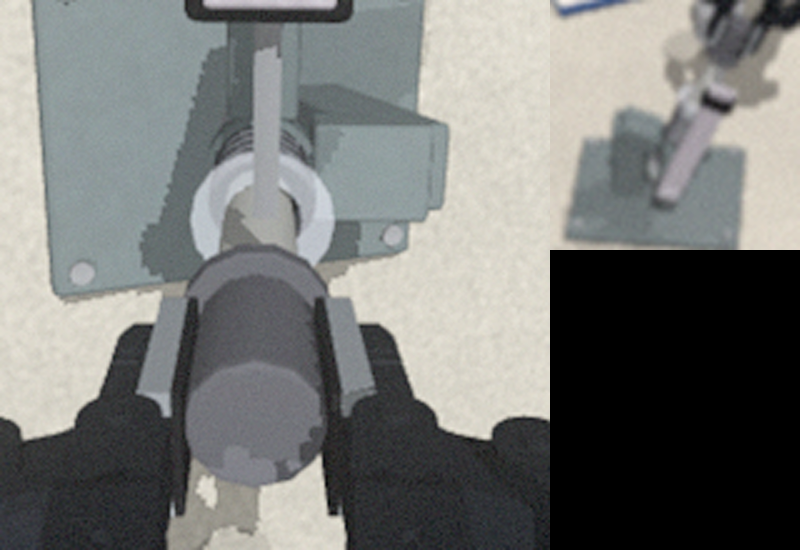

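The pointer tip at (265,218) and the flange's near edge at (256,245) match the prediction for level to within 2 px. The grip is at 59 N and the side force about 2 N, so I hand in.

```bash
python3 -m handwheel '{"dr":[[0,0,0],[0,0,0]],"translation":[[0,0,0],[0,0,0]],"jaw":[0.018,0.018]}'; python3 -c "
from workcell import env
print(env.close_job())"
```

```text
clock: 20.62
tool_pos: [0.5604, -0.1821, 0.2078]
ee_rot: [2.794, -0.003, 1.512]
contact_force: [2.0, -0.5, -0.5]
grip_width: 0.269
grasp_force: 59.1
the job is handed in; nothing more can be done
None
```

I handed the job in at 20.6 s: by my camera measurements the three bottles stand in their bays within about 4 mm of the rail, and the plunger is held in the gripper with its flange level with the pointer to about 1–2 mm; the hand-in returned no verdict.

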